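Clamp an instrument enclosure in the drilling jig

TASK

Get the aluminium enclosure ready for drilling: push it along its channel in the jig until it is fully home against the end stop, then, with the back of a finger, swing the steel clamp strap round over it to the stop, and then push the orange cam lever all the way down so that it is clamped. Everything is only pushed: do not lift the enclosure, and leave the other things on the bench where they are.

Things in the scene. Friction and masses are not known exactly. Their poses are not given: they have to be found in the camera images.
- jig: Drilling jig fixed to the bench; origin under its base plate at bench height, z up. Blue plate 210 mm (x +-105) by 175 mm (y -65 to 110), 12 mm thick. Two steel rails along x (x +-75, tops 26 mm above the bench) form a 65 mm channel centred on y = 0, open at the -x end. A pillar, 38 mm across its foot, at x = 20, y = 75 carries strap and lever; an 8 mm stop pin, 60 mm tall, is at x = 37, y = 57.
- jig_home (a point): Point on the channel floor (12 mm above the bench) where the enclosure's origin lies when it is fully home; x along the channel towards the end stop, y towards the pillar, z up. The steel end stop's near face is 50 mm further along x; its top is 36 mm above the bench.
- enclosure: Loose closed die-cast aluminium box, 100 mm (x) by 60 mm (y) by 30 mm high, 0.2 to 0.4 kg, lying flat in the channel, its x along the channel, 15 to 35 mm short of the end stop. Origin: centre of its underside; its top is 42 mm above the bench. A push of a few newtons on its -x end face, which is clear of everything, slides it.
- stud (a point): Point on the vertical swing axis of the clamp strap (jig x = 20, y = 75), 48 mm above the bench, the height of the strap's underside while the lever is up.
- strap: Dark steel clamp strap, a bar 26 mm wide, 16 mm thick. Origin on its swing axis, on its underside (48 mm above the bench with the lever up, 3 mm lower when clamped). It reaches 22 mm behind the axis and, along its own -y, 83 mm to the end of its round nose. 72 mm out, an 18 mm wide black pad hangs 3 mm below it and clears the enclosure's top by about 3 mm while the lever is up.
- strap_nose (a point): Centre of the rounded nose of the strap, 70 mm from the swing axis and half-way up the strap's thickness (56 mm above the bench while the lever is up).
- strap_swing (a joint): Swing of the strap about the vertical axis, rad. 0: at its stop, across the channel over the enclosure, nose to the jig's -y. Grows clockwise seen from above; at 1.57 it is parked beside the channel, nose to the jig's -x. Starts at 1.2 to 1.9, range 0 to 2.1. It stays where left, moves with 1 to 2 N at the nose, and carries the cam lever round with it.
- cam_lever (a joint): Cam lever angle, rad. 0: raised, sloping up at 55 degrees; 0.9: fully down, 3 degrees above level (end of travel). Starts at 0 to 0.15. It lies in the strap's vertical plane, sloping out from the axis on the side away from the strap's nose. Stiff (0.25 to 0.35 N m at the pivot: 5 to 8 N pressed down mid-grip). It draws the strap down 4.4 mm per rad and stays where it is left.
- lever_pivot (a point): Pivot pin of the cam lever, on the strap's swing axis, 79 mm above the bench. The orange grip is a bar 22 mm wide and 12 mm thick, from 22 to 100 mm from the pivot along the lever; its upper face is 10 mm off the line through the pivot.
- lever_end (a point): Point on the upper face of the orange grip, on its middle line, 92 mm from the pivot along the lever (8 mm short of its end).
- solder_spool: Bystander: white spool of solder wire standing upright, 50 mm across, 45 mm high; origin centre of underside.
- gearmotor: Bystander: yellow gearmotor lying down, about 63 x 37 x 22 mm; origin on the bench under its yellow gearbox.
- wheel: Bystander: black-tyred toy car wheel lying flat, 65 mm across, 26 mm high; origin centre of underside.
- robot_car: Bystander: small plywood robot car with four wheels, 190 x 165 x 70 mm; origin on the bench under its middle.
- breadboard: Bystander: white solderless breadboard with small modules, 165 x 55 x 21 mm; origin centre of underside.
- multimeter: Bystander: black and grey hand multimeter lying flat, 145 x 75 x 43 mm; origin centre of underside.
- screwdriver: Bystander: screwdriver lying on the bench; origin under its middle.
Things that resemble listed ones, but are neither listed nor needed, are in the scene too. Leave any pink or red look-alike of the enclosure alone.

How it is judged (in metres and radians):
On the way, in this order (a step that is already met when the one before it is completed fails the run):
1. the enclosure has been pushed home against the end stop (x of enclosure in the frame of jig_home above -0.0025 m and z of enclosure in the frame of jig_home below 0.003 m), for 0.2 s.
2. the strap has been swung over the enclosure to its stop, with the lever still up (all of step 1 and value of joint strap_swing below 0.08 rad and value of joint cam_lever below 0.4 rad), for 0.2 s.
3. the cam lever has been pushed down and the strap bears on the enclosure (all of step 1 and value of joint strap_swing below 0.08 rad and value of joint cam_lever above 0.84 rad and contact force between strap and enclosure above 5 N), for 0.2 s.
At the end, for the whole second after the job is handed in: The enclosure is flat in the channel within 2.5 mm of the end stop and at rest, the strap is within 0.08 rad of its stop over it, the cam lever is down (0.84 rad or more of 0.9) and the strap presses on the enclosure with more than 5 N (all of step 3 and linear speed of enclosure below 0.01 m/s); the robot touches nothing.
It fails at once if the enclosure is lifted (more than 8 mm) (height (world z) of enclosure above 0.02 m).
It fails at once if the enclosure is tipped (angle between enclosure's own z axis and vertical above 0.2 rad).
It fails at once if the arm or the gripper's body, not the fingers, pushes on the jig, strap or lever (more than 10 N) (contact force between the arm and jig above 10 N).
It fails at once if another thing on the bench is moved (more than 20 mm) (distance of any of solder_spool, gearmotor, wheel, robot_car, breadboard, multimeter, screwdriver from where it was at the start of the episode above 0.02 m).
It also fails if it takes over 56 s, if anything falls off the work surface, if the arm or the gripper's body presses on something with over 40 N, if the wrist force passes 120 N, or if a joint passes its speed limit or range.

ROBOT

A 7-joint arm with a two-finger parallel gripper is mounted at the origin on the work surface. World frame = base frame: x ahead of the robot, y to its left, z up, the work surface at z = 0. Lengths are in mm, angles in rad, forces in N, time in s.
With the tool pointing down it reaches from about 425 to 825 mm from the base axis. Payload 3.6 kg.
Tool frame: the origin (TCP) lies on the centre line of the jaws, within the pads' length; the fingertips stand 17 mm ahead of it and the grasp point (between the pads) lies 2 mm behind it; z points along the fingers, x is the direction in which the jaws open and shut, and the axes are right-handed (so a half turn about z gives the same grasp; the last joint's range is limited). The gripper opens to 85 mm and grips with 20 to 120 N. Pads are 22 mm wide; open, the fingers measure 114 mm over their backs; the gripper's body (76 mm by 85 mm) begins 54 mm behind the grasp point. The pads swing forward as they close: fully open they stand 13 mm farther back than shut.
Start: joints at [-1.29, 0.615, -0.013, 1.423, 0.008, 1.103, -0.04], TCP at [196.893, 619.433, 248.297] pointing down, gripper open.
Joint ranges: [-3.12, 3.12], [-0.3, 2.06], [-1.34, 1.32], [0.26, 2.42], [-1.36, 4.5], [0.01, 1.98], [-2.84, 2.84]. Speed limits (rad/s): [2.79, 2.79, 3.14, 3.14, 3.14, 3.14, 3.14].

INTERFACE

Orientations are given as a unit quaternion [x, y, z, w].
In Python, from bench import arm, viewer gives the robot as it stands.
- The arm moves only by the tool send_rows, never from a script. Its argument "rows" is one flat list of numbers, 5 for each row, row after row: the closure in counts, from 0 (fully open) to 255 (shut), then the shift along the tool's x, y, z in m, then the turn about the tool's z in rad. In form: [hand, x, y, z, yaw, hand, x, y, z, yaw, ...]. A call has 1 to 5 rows; each row shifts and turns the commanded pose from where the row before left it, along the tool's axes as they then stand; what a row does not reach is not made up. A row lasts 1/10 s, in which the tool goes at most 50 mm and 8.59 degrees, less where a joint would pass 70% of its speed; a pose out of reach is approached as far as the arm can. A call with a gripper value outside its range is refused whole. The fingers move at their own pace and stop on an object; "newtons" is the grip in N (left out, the last holds). Time passes only in rows, so rows that do not move let the fingers close. It gives the time, the measured TCP pose, the force and the opening at its end, in the units of the state.
- arm.get_state(): the state, without advancing time (a new reading comes with each control period).
- viewer.capture(name): name is "scene" or "top" or "wrist"; returns a dict with "image" (384x512x3 uint8, red, green, blue), "intrinsics" (3x3 intrinsics, pixels), "R" (3x3) and "t" (3): a world point X has camera coordinates R X + t. Camera axes: x right, y down, z forward; pixel columns grow to the right and rows downward; lengths in mm; the calibration is good to about 2 mm. A picture is of the moment at which its call begins. There is no depth.
- arm.job_done(): hands the job in, once; it reports no verdict.
The state is a dict: "t": time; "joint_positions": joint angles; "joint_vel": joint speeds; "joint_efforts": joint torques, N m; "ee_pos": TCP position; "tool_rot": TCP orientation; "wrist_force": force on the tool from outside, world axes, zero at the start; "moment": the same for the moment, N m; "width": finger opening in mm.
Only numpy, scipy, OpenCV 4.12 (cv2) and the standard library are available. Lean on these libraries where they do the work, as an engineer would, in place of code of your own. Each camera call takes 0.05 s, during which the arm holds its last target.

## Working session

There is one attempt and no reset: what is moved stays moved. The work goes in short steps, Python scripts to look and compute and a tool call to move; the robot and the scene stay as the last step left them, time stands still between calls to the robot, and variables do not carry over. Pictures are saved under pics/ and viewed, and the job is handed in when it is done.

Besides the shell and the picture viewer there is one more tool, called as name(argument=value, ...) on one line, values as JSON. send_rows: Moves the arm, as the interface text tells. Its arguments: {"type":"object","properties":{"rows":{"type":"array"},"newtons":{"type":"number"}},"required":["rows"]}

```bash
ls; mkdir -p pics; cat > h.py <<'E'
import sys; sys.path.insert(0,'.')
from bench import arm, viewer
import numpy as np, cv2, pickle
def cap(n,f):
    c=viewer.capture(n); cv2.imwrite('pics/'+f+'.png',c['image'][:,:,::-1]); pickle.dump(c,open('pics/'+f+'.pkl','wb')); return c
def load(f): return pickle.load(open('pics/'+f+'.pkl','rb'))
def ray(c,u,v,z):
    K=np.array(c['intrinsics']);R=np.array(c['R']);t=np.array(c['t'])
    d=R.T@np.linalg.solve(K,[u,v,1.]);o=-R.T@t
    return o+d*(z-o[2])/d[2]
def proj(c,X):
    p=np.array(c['intrinsics'])@(np.array(c['R'])@np.array(X,float)+np.array(c['t'])); return p[:2]/p[2]
E
python3 - <<'E'
from h import *
for n in('scene','top','wrist'):
    c=cap(n,n+'0'); print(n, -np.array(c['R']).T@np.array(c['t']))
s=arm.get_state();print(s)
E
```

```text
pics
scene [1059.32210149  776.37390688 1023.47556762]
top [ 355.11523371   20.74399641 1417.1139301 ]
wrist [117.5770436  645.23439987 372.58252367]
{'t': 0.15, 'joint_positions': array([-1.28954011,  0.61570095, -0.01263164,  1.42457725,  0.00809131,
        1.10339674, -0.04044242]), 'joint_vel': array([ 0.00123759, -0.00299372,  0.00076155, -0.00477712, -0.00111842,
        0.00018785,  0.0011188 ]), 'joint_efforts': array([ 9.98597570e-04, -4.69657445e+01,  2.59741489e-01, -1.71249837e+01,
        1.00563464e-02,  7.15221206e-03,  1.37769919e-05]), 'ee_pos': array([196.7018954 , 618.92352363, 247.38627311]), 'tool_rot': array([ 8.07121674e-01,  5.90384257e-01, -8.19384043e-04,  6.01320385e-04]), 'wrist_force': array([-0.66925564, -0.47976175, -0.33387208]), 'moment': array([ 0.01264683,  0.00649388, -0.00942604]), 'width': 85.15570302640604}
```

View pics/scene0.png

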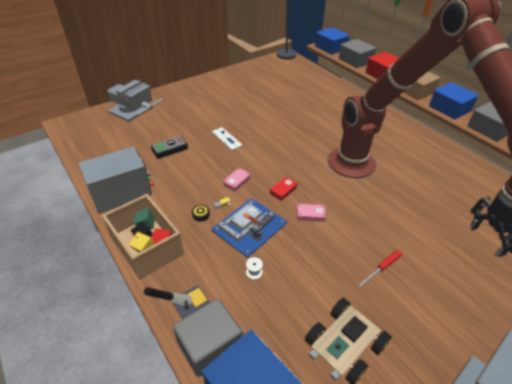

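View pics/top0.png

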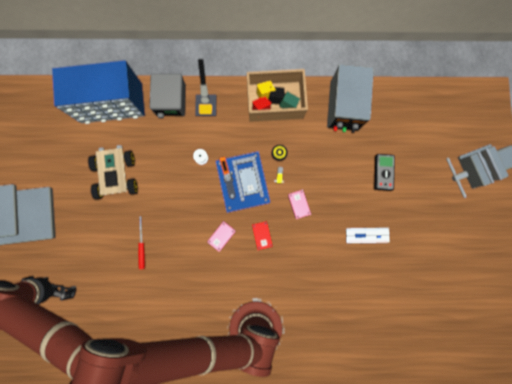

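View pics/wrist0.png

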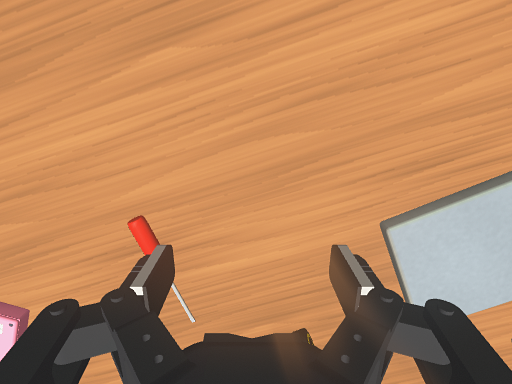

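The jig is the blue plate at top (243,181), with a grey box in its channel. Candidates for the enclosure are that grey box at (247,180), pink boxes at (222,236) and (299,204), and a red box at (262,235). I choose the grey one in the channel and will check it in a close crop.

```bash
python3 - <<'E'
from h import *
c=load('top0');im=c['image']
cv2.imwrite('pics/top0z.png',cv2.resize(im[140:220,205:285,::-1],(600,600),interpolation=cv2.INTER_CUBIC))
s=load('scene0')['image']
cv2.imwrite('pics/sc0z.png',cv2.resize(s[190:260,205:295,::-1],(771,600),interpolation=cv2.INTER_CUBIC))
for nm,z in(('top0',12),('scene0',12)):
    c=load(nm);h=cv2.cvtColor(c['image'],cv2.COLOR_RGB2HSV)
    m=cv2.inRange(h,(105,120,60),(125,255,255))
    m=cv2.morphologyEx(m,cv2.MORPH_CLOSE,np.ones((9,9)))
    for k in cv2.findContours(m,0,1)[0]:
        if cv2.contourArea(k)<300: continue
        (u,v),wh,a=cv2.minAreaRect(cv2.convexHull(k));print(nm,u,v,wh,a,ray(c,u,v,z)[:2])
        if nm=='top0': print([np.round(ray(c,*p,z)[:2]) for p in cv2.boxPoints(((u,v),wh,a))])
        else:
            q=cv2.approxPolyDP(cv2.convexHull(k),6,True)[:,0]; print(q.tolist(),[np.round(ray(c,*p,z)[:2]) for p in q])
E
```

```text
top0 242.255615234375 181.44100952148438 (51.342918395996094, 43.17302703857422) 77.00537872314453 [556.91869859  50.27757867]
[array([637., 156.]), array([676., -10.]), array([477., -54.]), array([440., 109.])]
top0 98.0 87.0 (52.0, 90.0) 90.0 [940.6713503  631.18346999]
[array([1050.,  818.]), array([1051.,  454.]), array([833., 447.]), array([832., 804.])]
scene0 250.99996948242188 356.9999694824219 (51.99999237060547, 97.99998474121094) 90.0 [815.82730781 435.30057707]
[[202, 370], [251, 331], [300, 383], [206, 383]] [array([938., 390.]), array([775., 376.]), array([752., 560.]), array([945., 424.])]
scene0 248.88963317871094 225.3758544921875 (43.76496887207031, 59.79275131225586) 48.36646270751953 [560.40191046  54.53541566]
[[255, 201], [285, 222], [246, 255], [213, 228]] [array([473., -31.]), array([446., 114.]), array([641., 154.]), array([670.,  -6.])]
scene0 452.800048828125 99.40001678466797 (40.24921798706055, 31.304948806762695) 26.56505012512207 [-805.37577927  -54.80293937]
[[449, 83], [477, 95], [455, 117], [431, 105], [435, 90]] [array([-944., -173.]), array([-954.,   -9.]), array([-666.,   52.]), array([-662.,  -85.]), array([-811., -168.])]
scene0 318.5 30.0 (60.0, 59.0) 90.0 [ -844.85396538 -1138.36264478]
[[290, 0], [323, 0], [347, 40], [316, 60], [293, 48]] [array([-1073., -1733.]), array([-1301., -1589.]), array([-889., -907.]), array([-516., -797.]), array([ -509., -1006.])]
```

View pics/top0z.png

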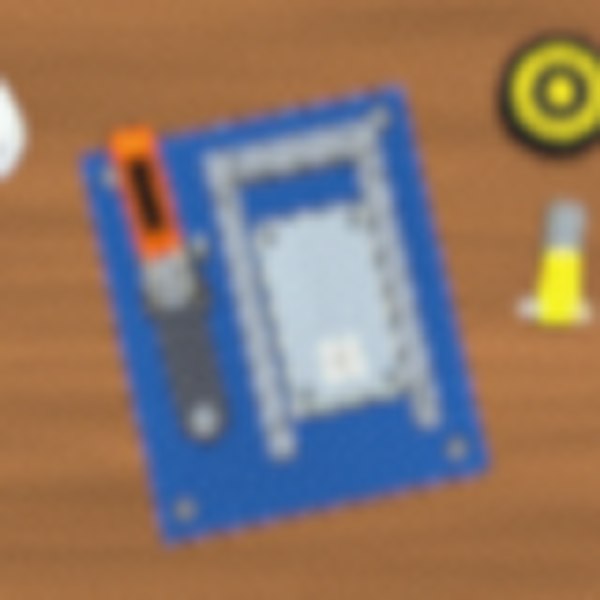

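View pics/sc0z.png

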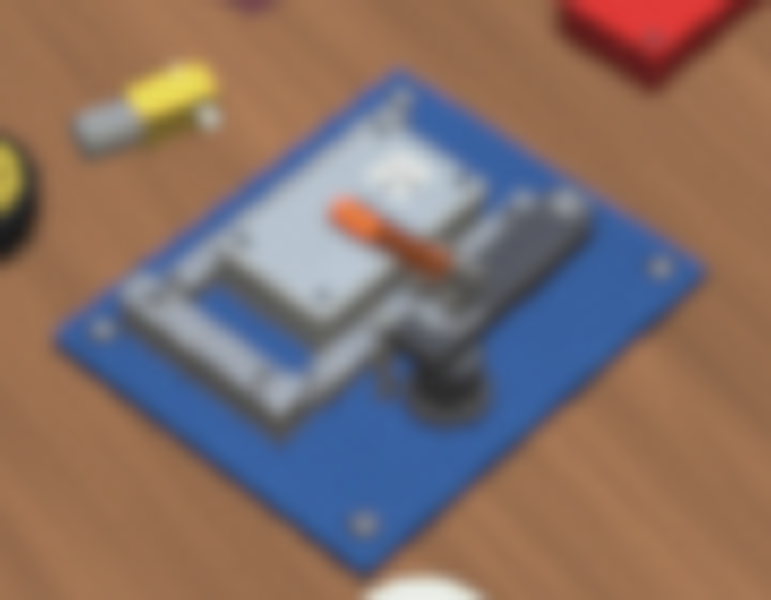

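The close crops show the light-grey box lying between the rails, so that is the enclosure. The pink and red boxes are off the jig. The strap is parked with its nose toward jig -x and its lever up. Next I work out a wrist-camera viewing pose over the jig.

```bash
cat >> h.py <<'E'
from scipy.spatial.transform import Rotation as Ro
def rows_to(target,heading,st=None):
    """shift in tool frame & yaw to go to target (mm) with tool x heading (deg)"""
    s=st or arm.get_state(); R=Ro.from_quat(s['tool_rot']).as_matrix()
    d=R.T@(np.array(target,float)-s['ee_pos'])/1000
    h=np.degrees(np.arctan2(R[1,0],R[0,0])); yaw=-np.radians((heading-h+180)%360-180)
    print('pos',s['ee_pos'].round(1),'head',h.round(2),'F',s['wrist_force'].round(1),'t',s['t'],'| shift tool m',d.round(4),'yaw',yaw.round(4))
E
python3 - <<'E'
from h import *
c=load('wrist0');R=np.array(c['R']);print(R.round(2),c['intrinsics'])
s=arm.get_state();T=Ro.from_quat(s['tool_rot']).as_matrix()
o=-R.T@np.array(c['t']);print('cam in tool',T.T@(o-s['ee_pos']),'axis in tool',T.T@R[2])
rows_to([540,40,330],102.3)
E
```

```text
[[ 0.3   0.95 -0.  ]
 [ 0.9  -0.29  0.32]
 [ 0.31 -0.1  -0.95]] [[272.96279676   0.         251.52346279]
 [  0.         272.96279676 191.40308334]
 [  0.           0.           1.        ]]
cam in tool [   0.85413351  -83.37690963 -125.19851009] axis in tool [2.00596040e-04 3.21524171e-01 9.46901350e-01]
pos [196.7 618.9 247.4] head 72.37 F [-0.7 -0.5 -0.3] t 0.15 | shift tool m [-0.4479  0.5025 -0.0817] yaw -0.5224
```

send_rows(rows=[255, -0.0276, 0.0363, -0.0022, 0, 255, -0.0276, 0.0363, -0.0022, 0, 255, -0.0276, 0.0363, -0.0022, 0, 255, -0.0276, 0.0363, -0.0022, 0, 255, -0.0276, 0.0363, -0.0022, 0], newtons=40)

```text
t: 0.65
ee_pos: [328.8, 431.2, 259.2]
tool_rot: [0.807, 0.59, -0.0, 0.0]
wrist_force: [0.9, -0.3, 0.9]
width: 12.7
```

send_rows(rows=[255, -0.0276, 0.0363, -0.0022, 0, 255, -0.0276, 0.0363, -0.0022, 0, 255, -0.0276, 0.0363, -0.0022, 0, 255, -0.0276, 0.0363, -0.0022, 0, 255, -0.0276, 0.0363, -0.0022, 0])

```text
t: 1.15
ee_pos: [459.9, 244.7, 270.3]
tool_rot: [0.807, 0.59, -0.0, -0.0]
wrist_force: [0.9, 0.8, -0.0]
width: 0.0
```

send_rows(rows=[255, -0.0276, 0.0363, -0.0022, 0, 255, -0.0276, 0.0363, -0.0022, 0, 255, -0.0276, 0.0363, -0.0022, 0, 255, -0.0276, 0.0363, -0.0022, 0, 255, -0.0276, 0.0363, -0.0022, 0])

```text
t: 1.65
ee_pos: [591.1, 58.4, 281.2]
tool_rot: [0.807, 0.59, -0.0, -0.0]
wrist_force: [0.7, 1.0, -0.3]
width: -0.2
```

send_rows(rows=[255, 0, 0, 0, -0.13, 255, 0, 0, 0, -0.13, 255, 0, 0, 0, -0.13, 255, 0, 0, 0, -0.13, 255, 0, 0, 0, 0])

```text
t: 2.15
ee_pos: [590.2, 59.7, 280.9]
tool_rot: [0.628, 0.778, -0.0, -0.0]
wrist_force: [-0.4, -0.2, 0.7]
width: -0.4
```

```bash
python3 - <<'E'
from h import *
cap('wrist','w1'); rows_to([590,60,280],102.3); print(arm.get_state()['joint_positions'].round(2))
E
```

```text
pos [590.2  59.7 281. ] head 102.0 F [-0.2  0.6 -0.2] t 2.2 | shift tool m [ 0.0003 -0.0001  0.001 ] yaw -0.0052
[-0.11  0.5  -0.05  1.55  0.03  1.1   1.62]
```

View pics/w1.png

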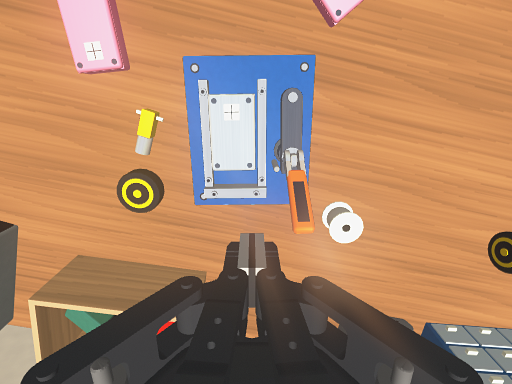

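The wrist view shows the whole jig. The enclosure is at about (233,130) with its white label, the end stop near row 192, the strap nose at (292,97) and the lever grip from (294,170) to (302,232). I'll enlarge and measure.

```bash
python3 - <<'E'
from h import *
c=load('w1');im=c['image']
cv2.imwrite('pics/w1z.png',cv2.resize(im[45:245,170:370,::-1],(600,600),interpolation=cv2.INTER_CUBIC))
h=cv2.cvtColor(im,cv2.COLOR_RGB2HSV)
m=cv2.inRange(h,(105,150,60),(125,255,255));m[:,:175]=0;m[215:]=0
k=cv2.convexHull(np.vstack([x for x in cv2.findContours(m,0,1)[0] if cv2.contourArea(x)>50]))
q=cv2.approxPolyDP(k,8,True)[:,0]
for p in q: print(p,ray(c,*p,12)[:2].round(1))
m=cv2.inRange(h,(5,170,120),(17,255,255));m[:150]=0;m[240:]=0;m[:,:270]=0
k=max(cv2.findContours(m,0,1)[0],key=cv2.contourArea);print(cv2.minAreaRect(k))
E
```

```text
[309 149] [558.7 139.5]
[275 172] [602.4  99.4]
[256 169] [603.9  70.8]
[183  57] [477.  -54.8]
[314  55] [438.8 111.9]
((299.9519958496094, 200.63973999023438), (63.108177185058594, 20.088884353637695), 82.40535736083984)
```

View pics/w1z.png

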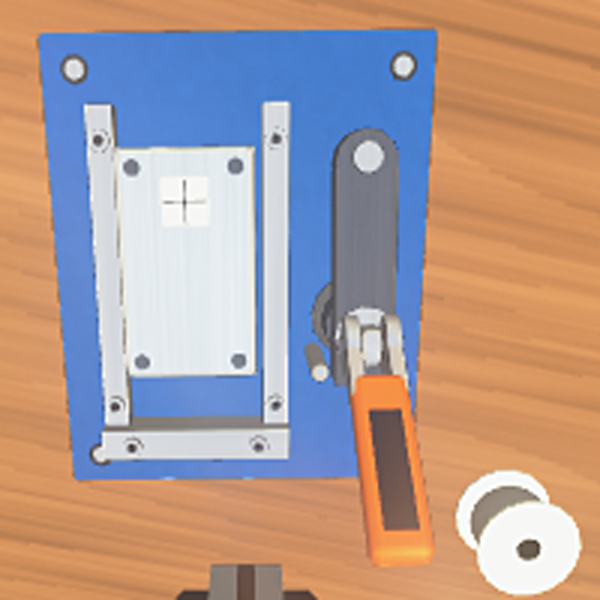

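```bash
python3 - <<'E'
from h import *
c=load('w1')
P=lambda u,v,z: ray(c,170+u/3-.33,45+v/3-.33,z)[:2]
A=[P(38,33,12),P(438,30,12),P(76,478,12)]
print('plate',np.round(A,1))
ex=(A[2]-A[0]);ey=A[1]-A[0];print(np.linalg.norm(ex),np.linalg.norm(ey),np.degrees(np.arctan2(ex[1],ex[0])),np.degrees(np.arctan2(-ey[0],ey[1])))
E_=[P(118,148,42),P(253,146,42),P(257,376,42),P(134,376,42)]
print('encl',np.round(E_,1),np.mean(E_,0))
yaw=np.radians((np.degrees(np.arctan2(ex[1],ex[0]))+np.degrees(np.arctan2(-ey[0],ey[1])))/2)
x=np.array([np.cos(yaw),np.sin(yaw)]);y=np.array([-x[1],x[0]])
O=np.mean([A[0]-(-105*x-65*y),A[1]-(-105*x+110*y),A[2]-(105*x-65*y)],0)
print('yaw',np.degrees(yaw),'O',O)
J=lambda p:np.round([(p-O)@x,(p-O)@y],1)
print('encl J',[J(e) for e in E_])
print('stop',J(P(130,430,36)),J(P(288,428,36)))
print('rail ends z26',J(P(100,102,26)),J(P(277,102,26)))
print('nose',J(P(368,155,64)),'pin top72?',J(P(319,372,60)))
print('lever end tip(z~160)',J(P(400,552,158)))
E
```

```text
plate [[475.6 -55.9]
 [438.  114. ]
 [678.1  -9.6]]
207.67217585804846 173.9613878734401 12.864419453346514 12.502534685190506
encl [[514.5  -9.9]
 [501.8  45.3]
 [598.2  68.1]
 [610.   13.1]] [556.14338043  29.15035943]
yaw 12.683477069268509 O [563.25574831  30.33911523]
encl J [array([-56.4, -28.5]), array([-56.7,  28.1]), array([42.4, 29.2]), array([ 41.9, -27.1])]
stop [ 69.7 -31.3] [69.5 43.8]
rail ends z26 [-75.4 -37.5] [-74.7  38.7]
nose [-52.5  73.2] pin top72? [36.3 55.9]
lever end tip(z~160) [74.3 75.4]
```

Measurements agree. Jig yaw is 12.7° with its origin at (563,30). The enclosure is about 27 mm short of the stop, and the strap sits at about 1.55 rad. Now I'll move to a point behind the enclosure's -x face.

```bash
cat >> h.py <<'E'
YAW=np.radians(12.68);XJ=np.array([np.cos(YAW),np.sin(YAW)]);YJ=np.array([-XJ[1],XJ[0]]);OJ=np.array([563.3,30.3])
def w(x,y,z): return np.r_[OJ+x*XJ+y*YJ,z]
def jig(p): d=np.array(p)[:2]-OJ; return np.round([d@XJ,d@YJ,p[2] if len(p)>2 else 0],1)
def st(): 
    s=arm.get_state();print('jig',jig(s['ee_pos']),'F',s['wrist_force'].round(1))
E
python3 - <<'E'
from h import *
rows_to(w(-86,0,110),102.7);rows_to(w(-86,0,37),102.7);st()
E
```

```text
pos [590.2  59.7 281. ] head 102.0 F [-0.2  0.6 -0.2] t 2.2 | shift tool m [-0.0243 -0.1183  0.1711] yaw -0.0122
pos [590.2  59.7 281. ] head 102.0 F [-0.2  0.6 -0.2] t 2.2 | shift tool m [-0.0243 -0.1182  0.2441] yaw -0.0122
jig [ 32.7  22.8 281. ] F [-0.2  0.6 -0.2]
```

send_rows(rows=[255, -0.0081, -0.0394, 0.01, -0.012, 255, -0.0081, -0.0394, 0.02, 0, 255, -0.0081, -0.0394, 0.02, 0, 255, 0, 0, 0.045, 0, 255, 0, 0, 0.045, 0])

```text
t: 2.7
ee_pos: [480.4, 9.6, 141.5]
tool_rot: [0.625, 0.78, 0.001, 0.002]
wrist_force: [1.2, 0.3, -0.6]
width: 0.0
```

send_rows(rows=[255, 0, 0, 0.03, 0, 255, 0, 0, 0.03, 0, 255, 0, 0, 0.02, 0, 255, 0, 0, 0.0, 0])

```text
t: 3.1
ee_pos: [478.7, 10.3, 59.1]
tool_rot: [0.624, 0.781, -0.002, -0.002]
wrist_force: [-0.2, -0.4, 0.1]
width: -0.2
```

```bash
python3 - <<'E'
from h import *
st();rows_to(w(-86,0,37),102.68)
cap('wrist','w2')
E
```

```text
jig [-86.9  -0.9  59.1] F [-0.2 -0.4  0.1]
pos [478.7  10.3  59.1] head 102.73 F [-0.2 -0.4  0.1] t 3.1 | shift tool m [0.0009 0.0011 0.0221] yaw 0.0009
```

View pics/w2.png

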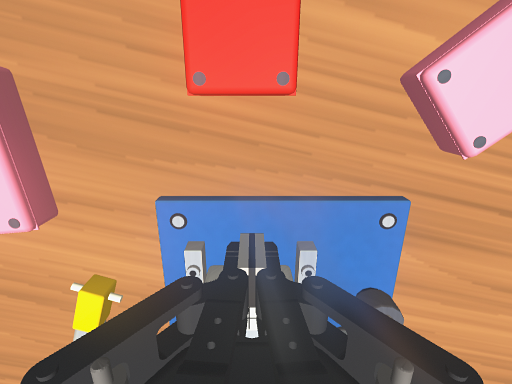

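The fingers at (251,250) are centred between the rail ends at (195,255) and (307,255). I'll lower and push.

send_rows(rows=[255, 0.001, 0, 0.012, 0, 255, 0, 0, 0.01, 0, 255, 0, 0.008, 0, 0, 255, 0, 0.007, 0, 0, 255, 0, 0.005, 0, 0])

```text
t: 3.65
ee_pos: [499.5, 15.8, 39.6]
tool_rot: [0.624, 0.782, -0.001, -0.001]
wrist_force: [-4.8, -1.4, 3.8]
width: 0.1
```

send_rows(rows=[255, 0, 0.005, 0, 0, 255, 0, 0.005, 0, 0, 255, 0, 0.005, 0, 0, 255, 0, 0.004, 0, 0, 255, 0, 0, 0, 0])

```text
t: 4.15
ee_pos: [519.5, 20.3, 39.4]
tool_rot: [0.623, 0.782, 0.001, 0.001]
wrist_force: [-1.1, -0.1, 0.5]
width: -0.2
```

```bash
python3 - <<'E'
from h import *
st();rows_to(w(-41,0,37),102.68)
E
```

```text
jig [-45.   -0.1  39.4] F [-1.1 -0.1  0.5]
pos [519.5  20.3  39.4] head 102.86 F [-1.1 -0.1  0.5] t 4.15 | shift tool m [0.0001 0.0039 0.0024] yaw 0.0031
```

send_rows(rows=[255, 0, 0.003, 0, 0, 255, 0, 0.002, 0, 0, 255, 0, 0.0, 0, 0])

```text
t: 4.45
ee_pos: [523.3, 21.2, 39.3]
tool_rot: [0.624, 0.782, 0.0, 0.0]
wrist_force: [-2.7, -0.5, 1.8]
width: -0.1
```

send_rows(rows=[255, 0, 0.002, 0, 0, 255, 0, 0.002, 0, 0, 255, 0, 0.0, 0, 0])

```text
t: 4.75
ee_pos: [523.3, 21.2, 39.0]
tool_rot: [0.624, 0.782, -0.003, -0.003]
wrist_force: [-7.9, -2.5, 6.3]
width: 0.1
```

```bash
python3 - <<'E'
from h import *
st()
E
```

```text
jig [-41.   -0.1  39. ] F [-7.9 -2.5  6.3]
```

It stalled at jig x = -41, which matches the predicted home position. I'll give it one firmer nudge, then back off.

send_rows(rows=[255, 0, 0.002, 0, 0, 255, 0, 0.0, 0, 0, 255, 0, 0.0, 0, 0])

```text
t: 5.05
ee_pos: [523.4, 21.2, 38.8]
tool_rot: [0.624, 0.782, -0.005, -0.004]
wrist_force: [-11.0, -2.9, 8.3]
width: -0.3
```

send_rows(rows=[255, 0, -0.01, 0, 0, 255, 0, -0.03, 0, 0, 255, 0, -0.03, 0, 0, 255, 0, 0, -0.04, 0, 255, 0, 0, -0.045, 0])

```text
t: 5.55
ee_pos: [461.0, 7.2, 124.4]
tool_rot: [0.623, 0.782, 0.0, 0.0]
wrist_force: [1.6, 0.4, -0.1]
width: 0.2
```

```bash
python3 - <<'E'
from h import *
st();
# staging points for strap: outside of the strap, tool x along jig y
for p in [(-60,115,140),(-48,115,75)]: rows_to(w(*p),102.68)
c=cap('scene','s2');cv2.imwrite('pics/s2z.png',cv2.resize(c['image'][190:260,205:295,::-1],(771,600),interpolation=cv2.INTER_CUBIC))
E
```

```text
jig [-1.049e+02 -1.000e-01  1.244e+02] F [ 1.6  0.4 -0.1]
pos [461.    7.2 124.4] head 102.86 F [ 1.6  0.4 -0.1] t 5.55 | shift tool m [ 0.115   0.0453 -0.0155] yaw 0.0031
pos [461.    7.2 124.4] head 102.86 F [ 1.6  0.4 -0.1] t 5.55 | shift tool m [0.1149 0.0573 0.0495] yaw 0.0031
```

View pics/s2z.png

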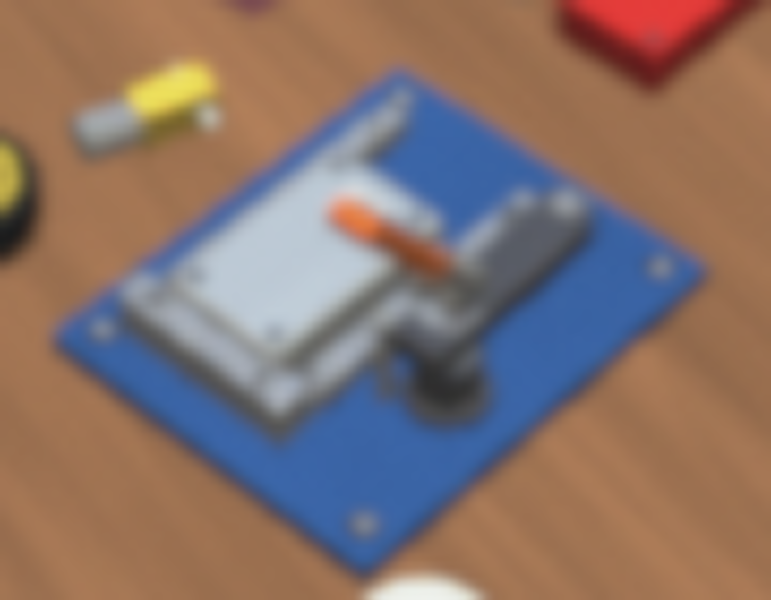

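The enclosure is flush against the end stop, with no gap left at (230,310) in the crop. Next is planning the strap swing.

```bash
cat > plan.py <<'E'
from h import *
def plan(poses,start=None):
    s=arm.get_state();p=s['ee_pos'];R=Ro.from_quat(s['tool_rot']).as_matrix();h=np.arctan2(R[1,0],R[0,0])
    for (q,hd) in poses:
        T=np.array([[np.cos(h),np.sin(h),0],[np.sin(h),-np.cos(h),0],[0,0,-1]])
        d=np.round(T.T@(q-p)/1000,3); p=p+T@d*1000
        y=round(-((np.radians(hd)-h+np.pi)%(2*np.pi)-np.pi),3); h=h-y
        print('255, %g, %g, %g, %g,'%(*d,y))
E
python3 - <<'E'
from plan import *
print('stage');plan([(w(-72,60,124),102.68),(w(-40,122,124),102.68),(w(-40,122,95),102.68),(w(-40,122,67),102.68)])
E
```

```text
stage
255, 0.061, 0.028, 0.008, 0.003,
255, 0.062, 0.032, -0, -0,
255, -0, 0, 0.029, -0,
255, -0, 0, 0.028, -0,
```

send_rows(rows=[255, 0.041, 0.02, 0.002, 0.003, 255, 0.041, 0.02, 0.002, 0, 255, 0.041, 0.02, 0.002, 0, 255, 0, 0, 0.025, 0, 255, 0, 0, 0.03, 0])

```text
t: 6.1
ee_pos: [495.8, 144.3, 64.2]
tool_rot: [0.623, 0.782, 0.005, 0.002]
wrist_force: [-0.4, -0.7, -0.4]
width: 0.0
```

```bash
python3 - <<'E'
from plan import *
st(); cap('wrist','w3')
print(arm.get_state()['joint_positions'].round(2))
E
```

```text
jig [-40.8 126.   64.2] F [-0.4 -0.7 -0.4]
[-0.31  0.68 -0.02  2.    0.03  0.46  1.44]
```

View pics/w3.png

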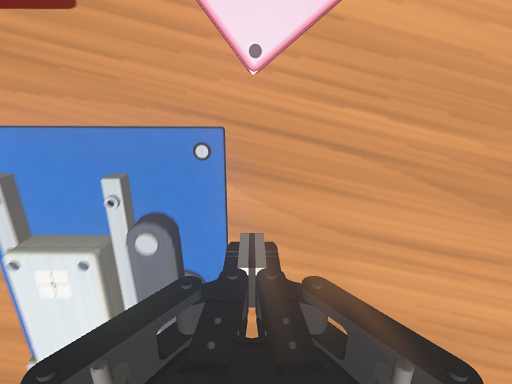

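```bash
cat > sw.py <<'E'
from plan import *
def pose(th,r=60,z=67,extra=0,maxh=152):
    ideal=102.68+np.degrees(np.pi/2-th); hd=102.68+(maxh-102.68)*np.clip((np.pi/2-th)/(np.pi/2),0,1)
    dl=np.radians(abs(ideal-hd)); hh=14.5*np.cos(dl)+11*np.sin(dl)+13-extra
    s=np.array([-np.sin(th),-np.cos(th)]);n=np.array([np.cos(th),-np.sin(th)])
    q=np.array([20,75])+r*s-hh*n
    return w(q[0],q[1],z),hd
E
python3 - <<'E'
from sw import *
plan([(w(-40,112,67),102.68)]+[pose(t) for t in (1.57,1.45,1.3,1.15,1.0,.85,.7,.55,.4)])
E
```

```text
255, -0.013, 0.005, -0.008, 0.003,
255, -0.009, 0, 0, -0.001,
255, -0.007, -0.003, 0, -0.065,
255, -0.009, -0.003, 0, -0.083,
255, -0.009, -0.003, 0, -0.082,
255, -0.009, -0.002, 0, -0.082,
255, -0.01, -0.001, 0, -0.082,
255, -0.009, -0.001, 0, -0.082,
255, -0.01, -0, 0, -0.083,
255, -0.01, 0, 0, -0.082,
```

send_rows(rows=[255, -0.013, 0.005, -0.008, 0.003, 255, -0.009, 0, 0, 0, 255, -0.007, -0.003, 0, -0.065, 255, -0.009, -0.003, 0, -0.083, 255, 0, 0, 0, 0])

```text
t: 6.65
ee_pos: [502.9, 100.4, 73.7]
tool_rot: [0.568, 0.823, 0.002, 0.003]
wrist_force: [1.2, -0.7, 3.0]
width: 0.3
```

```bash
python3 - <<'E'
from sw import *
st()
cap('wrist','w4')
plan([pose(t) for t in (1.3,1.15,1.0,.85,.7,.55,.4,.25,.1,0)])
E
```

```text
jig [-43.6  81.7  73.7] F [ 1.2 -0.7  3. ]
255, 0.004, -0.001, 0.006, -0.009,
255, -0.009, -0.003, 0, -0.082,
255, -0.009, -0.002, 0, -0.082,
255, -0.01, -0.001, 0, -0.082,
255, -0.009, -0.001, 0, -0.082,
255, -0.01, -0, 0, -0.083,
255, -0.01, 0, 0, -0.082,
255, -0.01, 0.002, 0, -0.082,
255, -0.01, 0.002, 0, -0.082,
255, -0.007, 0.001, 0, -0.055,
```

View pics/w4.png

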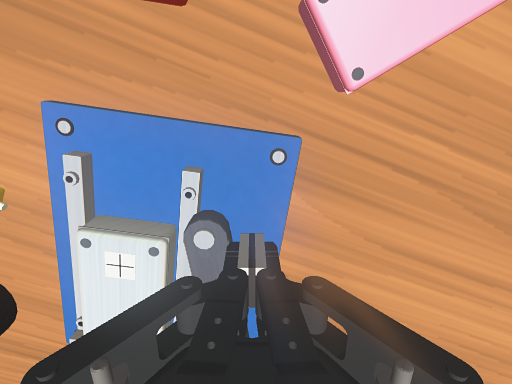

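The fingers at (250,245) are beside the strap, whose nose is at (205,240), and the strap is being pushed round. Continuing.

send_rows(rows=[255, 0, 0, 0.005, 0, 255, -0.006, -0.003, 0, -0.082, 255, -0.009, -0.002, 0, -0.082, 255, -0.01, -0.001, 0, -0.082, 255, -0.009, -0.001, 0, -0.082])

```text
t: 7.2
ee_pos: [509.7, 71.0, 66.2]
tool_rot: [0.423, 0.906, 0.0, -0.0]
wrist_force: [0.4, 2.2, 0.7]
width: 0.3
```

```bash
python3 - <<'E'
from sw import *
st()
cap('wrist','w5')
plan([pose(t) for t in (.7,.55,.4,.25,.1,0)])
E
```

```text
jig [-43.4  51.5  66.2] F [0.4 2.2 0.7]
255, -0.001, 0.001, -0.001, -0.001,
255, -0.009, -0, 0, -0.083,
255, -0.01, 0, 0, -0.082,
255, -0.01, 0.001, 0, -0.082,
255, -0.01, 0.002, 0, -0.082,
255, -0.007, 0.002, 0, -0.055,
```

View pics/w5.png

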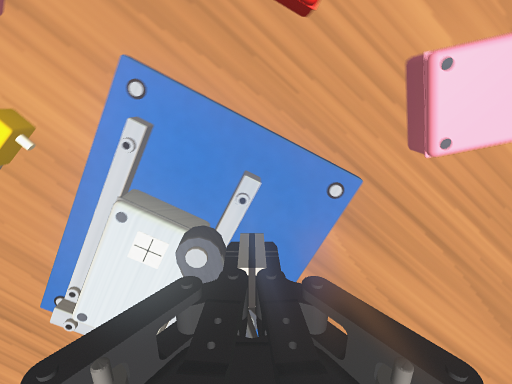

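The strap nose at (200,255) is rotating ahead of the fingers. The swing continues.

send_rows(rows=[255, -0.01, 0, 0, -0.083, 255, -0.01, 0, 0, -0.082, 255, -0.01, 0.001, 0, -0.082, 255, -0.01, 0.002, 0, -0.082, 255, -0.005, 0.001, 0, -0.04])

```text
t: 7.75
ee_pos: [545.2, 43.5, 65.8]
tool_rot: [0.251, 0.968, -0.0, -0.001]
wrist_force: [-0.8, 0.8, -0.7]
width: 0.3
```

```bash
python3 - <<'E'
from sw import *
st()
cap('wrist','w6')
plan([pose(0)]);print(arm.get_state()['joint_positions'].round(2))
E
```

```text
jig [-14.7  16.9  65.8] F [-0.8  0.8 -0.7]
255, -0.003, 0.001, -0.001, -0.019,
[ 0.06  0.72 -0.28  1.89  0.34  0.58  2.19]
```

View pics/w6.png

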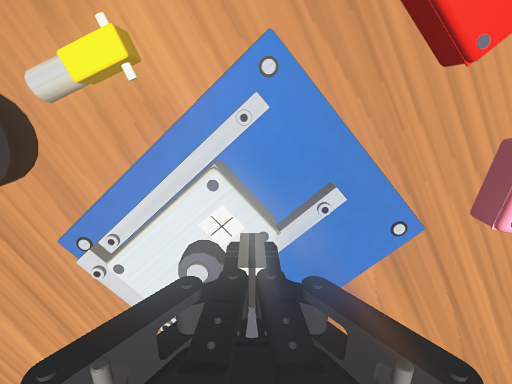

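send_rows(rows=[255, -0.003, 0.0025, 0, 0, 255, -0.0025, 0.002, 0, 0, 255, -0.0015, 0.0015, 0, 0, 255, 0, 0, 0, 0])

```text
t: 8.2
ee_pos: [553.2, 44.4, 65.8]
tool_rot: [0.252, 0.968, -0.002, -0.002]
wrist_force: [-3.2, -2.8, 0.0]
width: 0.2
```

send_rows(rows=[255, -0.0015, 0.0015, 0, 0, 255, -0.0015, 0.0015, 0, 0, 255, 0, 0, 0, 0])

```text
t: 8.5
ee_pos: [554.1, 44.4, 65.4]
tool_rot: [0.252, 0.968, -0.004, -0.005]
wrist_force: [-8.7, -3.3, 2.8]
width: 0.1
```

```bash
python3 - <<'E'
from sw import *
st()
E
```

```text
jig [-5.9 15.7 65.4] F [-8.7 -3.3  2.8]
```

The strap has stalled at about 9 N, so it is on the stop pin. I'll hold briefly, back off, rise and look.

send_rows(rows=[255, -0.001, 0.001, 0, 0, 255, 0, 0, 0, 0, 255, 0.008, -0.007, 0, 0, 255, 0.025, -0.022, 0, 0, 255, 0.025, -0.022, -0.02, 0])

```text
t: 9.0
ee_pos: [484.2, 31.6, 85.3]
tool_rot: [0.251, 0.968, 0.001, -0.0]
wrist_force: [0.5, -0.2, 0.2]
width: 0.2
```

send_rows(rows=[255, 0, 0, -0.045, 0, 255, 0, 0, -0.045, 0, 255, 0, 0, -0.045, 0, 255, 0, 0, -0.03, 0, 255, 0, 0, 0, 0])

```text
t: 9.5
ee_pos: [488.7, 32.4, 256.6]
tool_rot: [0.251, 0.968, 0.003, 0.007]
wrist_force: [1.1, 0.1, 0.3]
width: -0.1
```

```bash
python3 - <<'E'
from sw import *
st()
c=cap('wrist','w7');cv2.imwrite('pics/w7b.png',c['image'][:,:,::-1])
c=cap('top','t7');cv2.imwrite('pics/t7z.png',cv2.resize(c['image'][140:220,205:285,::-1],(600,600),interpolation=cv2.INTER_CUBIC))
E
```

```text
jig [-72.3  18.4 256.6] F [1.1 0.1 0.3]
```

View pics/w7.png

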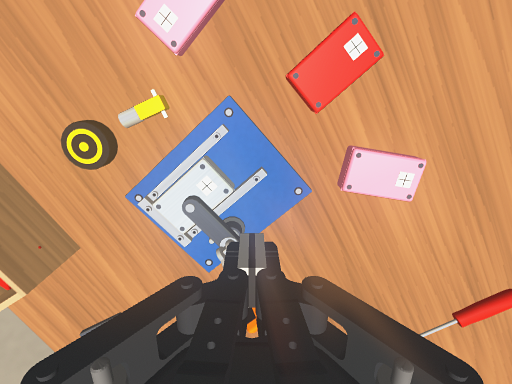

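View pics/t7z.png

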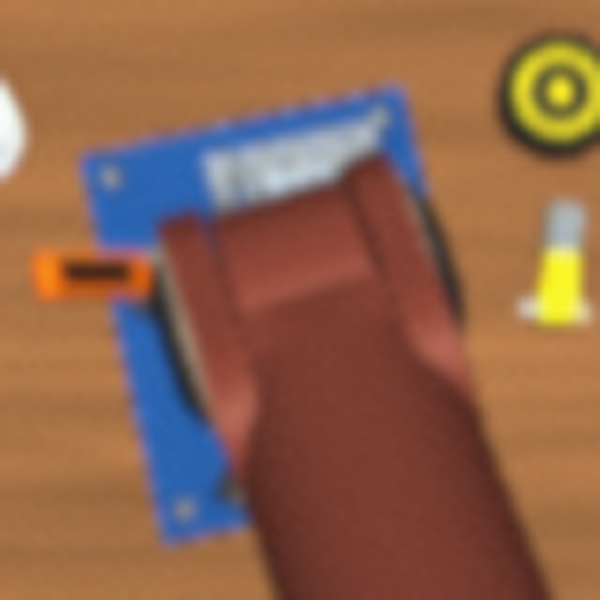

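```bash
python3 - <<'E'
from sw import *
c=load('w7');cv2.imwrite('pics/w7z.png',cv2.resize(c['image'][140:280,120:320,::-1],(800,560),interpolation=cv2.INTER_CUBIC))
n=jig(ray(c,189.5,207.5,64));print(n,np.arctan2(20-n[0],75-n[1]))
c=load('t7');h=cv2.cvtColor(c['image'],cv2.COLOR_RGB2HSV);m=cv2.inRange(h,(5,170,120),(17,255,255))[140:220,205:285]
ys,xs=np.nonzero(m);
for u in (209,218,224): 
    v=ys[xs==u-205].mean()+140
    # point on lever: solve for jig y via varying z of lever line
    for d in np.arange(20,105,5):
        z=79+d*np.sin(.96)+10*np.cos(.96); 
    print(u,v)
for a in (0,.15):
  for d in (30,60,92):
    e=np.radians(55)-a
    print(a,d,proj(c,w(20,75+d*np.cos(e)-10*np.sin(e),79+d*np.sin(e)+10*np.cos(e))))
E
```

```text
[20.4  2.5 64. ] -0.005517185398811023
209 176.0
218 178.0
224 176.5
0 30 [223.54810727 175.63999789]
0 60 [218.36114856 175.59669495]
0 92 [212.60276115 175.54862149]
0.15 30 [222.39801215 175.97522604]
0.15 60 [216.31945796 176.27259304]
0.15 92 [209.60103722 176.60126274]
```

View pics/w7z.png

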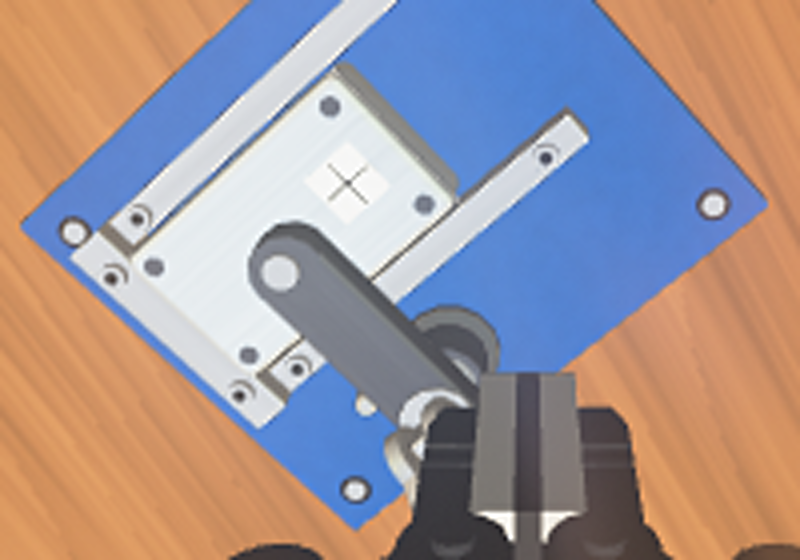

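The strap measures -0.006 rad, across the enclosure and against the stop pin, and the enclosure is home. The lever projects where expected. Next I move above the lever with the jaw axis along it.

```bash
python3 - <<'E'
from plan import *
st();rows_to(w(20,101,215),102.68)
E
```

```text
jig [-75.6  18.  252.2] F [ 0.  -0.2  0. ]
pos [485.6  31.3 252.2] head 150.96 F [ 0.  -0.2  0. ] t 9.6 | shift tool m [-0.016   0.1254  0.0376] yaw 0.8426
```

send_rows(rows=[255, -0.005, 0.042, 0, 0, 255, -0.005, 0.042, 0, 0, 255, -0.005, 0.041, 0, 0, 255, 0, 0, 0, 0.14, 255, 0, 0, 0, 0.14])

```text
t: 10.1
ee_pos: [558.3, 134.6, 248.7]
tool_rot: [0.385, 0.923, -0.0, -0.002]
wrist_force: [-0.7, -0.8, 0.3]
width: 0.2
```

send_rows(rows=[255, 0, 0, 0, 0.14, 255, 0, 0, 0, 0.14, 255, 0, 0, 0, 0.14, 255, 0, 0, 0, 0.14, 255, 0, 0, 0.03, 0])

```text
t: 10.6
ee_pos: [560.8, 134.0, 222.8]
tool_rot: [0.625, 0.781, 0.003, 0.002]
wrist_force: [-0.2, -0.2, -0.3]
width: -0.2
```

```bash
cat >lv.py <<'E'
from plan import *
def lp(e,d=85,over=0): 
    e=np.radians(e); return w(20,75+d*np.cos(e)-10*np.sin(e)-14.5,79+d*np.sin(e)+10*np.cos(e)+17-over),102.68
E
python3 - <<'E'
from lv import *
st();cap('wrist','w8');plan([(w(20,101,190),102.68)]+[lp(e,over=3) for e in (55,50,45,40,35,30,25,20,15,10,5,3)])
E
```

```text
jig [ 20.4 101.7 222.8] F [-0.2 -0.2 -0.3]
255, -0, 0.005, 0.025, 0.003,
255, -0, -0, 0.022, -0,
255, 0.006, -0, 0.004, -0,
255, 0.006, -0, 0.004, -0,
255, 0.006, -0, 0.005, -0,
255, 0.005, -0, 0.006, -0,
255, 0.005, -0, 0.005, -0,
255, 0.004, -0, 0.006, -0,
255, 0.004, -0, 0.007, -0,
255, 0.003, -0, 0.007, -0,
255, 0.002, -0, 0.007, -0,
255, 0.002, -0, 0.007, -0,
255, 0.001, -0, 0.003, -0,
```

View pics/w8.png

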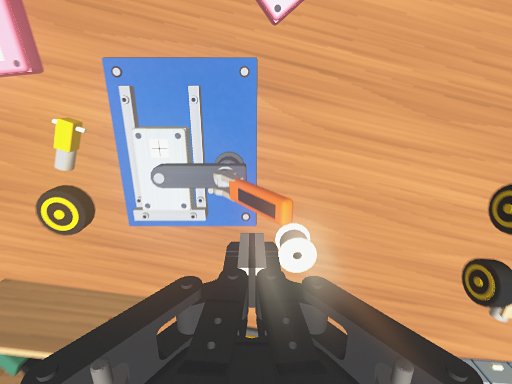

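send_rows(rows=[255, 0, 0.003, 0.01, 0, 255, 0, 0, 0, 0])

```text
t: 10.85
ee_pos: [560.9, 133.1, 209.3]
tool_rot: [0.624, 0.782, -0.001, -0.001]
wrist_force: [0.8, -1.2, 0.0]
width: -0.2
```

```bash
python3 - <<'E'
from lv import *
c=load('w8')
for a in(0,.15):
    e=np.radians(55)-a
    for d in (30,100):print(a,d,proj(c,w(20,75+d*np.cos(e)-10*np.sin(e),79+d*np.sin(e)+10*np.cos(e))))
print('spool',jig(ray(c,297,255,45)))
st();plan([(w(20,101,180),102.68)]+[lp(e,over=3) for e in (55,)])
E
```

```text
0 30 [231.07050857 191.84762915]
0 100 [280.81519684 217.93618634]
0.15 30 [235.95711315 191.24619098]
0.15 100 [296.3029016  213.28552934]
spool [128.1 161.1  45. ]
jig [ 20.2 100.9 209.3] F [ 0.8 -1.2  0. ]
255, 0, -0, 0.029, 0.002,
255, 0, -0, 0.012, 0,
```

send_rows(rows=[255, 0, 0, 0.025, 0.002, 255, 0, 0, 0.008, 0, 255, 0, 0, 0.005, 0, 255, 0.003, 0, 0.005, 0, 255, 0.005, 0, 0.005, 0])

```text
t: 11.35
ee_pos: [560.5, 140.8, 164.0]
tool_rot: [0.625, 0.781, 0.001, 0.001]
wrist_force: [0.4, -0.8, 4.1]
width: 0.0
```

```bash
python3 - <<'E'
from lv import *
st();plan([lp(e,over=3) for e in (50,45,)])
E
```

```text
jig [ 21.5 108.4 164. ] F [ 0.4 -0.8  4.1]
255, -0.001, -0.002, -0.001, -0.001,
255, 0.006, 0, 0.005, 0,
```

Contact shows about 4 N upward, and the lever is following. Continuing down the arc.

send_rows(rows=[255, 0.005, -0.001, 0.006, 0, 255, 0.006, 0, 0.006, 0, 255, 0.005, 0, 0.006, 0, 255, 0.005, 0, 0.005, 0, 255, 0.004, 0, 0.006, 0])

```text
t: 11.85
ee_pos: [553.8, 165.9, 134.2]
tool_rot: [0.625, 0.781, 0.001, 0.0]
wrist_force: [1.4, 0.1, 3.4]
width: -0.1
```

```bash
python3 - <<'E'
from lv import *
st();plan([lp(e,over=3) for e in (25,20,15,10,5,3)])
E
```

```text
jig [ 20.5 134.4 134.2] F [1.4 0.1 3.4]
255, -0.001, -0.001, -0.004, 0,
255, 0.004, 0, 0.007, 0,
255, 0.003, 0, 0.007, 0,
255, 0.002, 0, 0.007, 0,
255, 0.002, 0, 0.007, 0,
255, 0, 0, 0.003, 0,
```

send_rows(rows=[255, 0.002, 0, 0.006, 0, 255, 0.003, 0, 0.007, 0, 255, 0.002, 0, 0.007, 0, 255, 0.001, 0, 0.006, 0, 255, 0, 0, 0.0, 0])

```text
t: 12.35
ee_pos: [551.7, 174.1, 108.5]
tool_rot: [0.624, 0.781, 0.001, -0.0]
wrist_force: [0.6, 2.0, 8.1]
width: -0.3
```

```bash
python3 - <<'E'
from lv import *
st();plan([lp(e,over=0) for e in (3,)])
E
```

```text
jig [ 20.2 142.8 108.5] F [0.6 2.  8.1]
255, 0.002, -0, -0.002, 0.001,
```

send_rows(rows=[255, 0, 0, 0.003, 0, 255, 0, 0, 0.003, 0, 255, 0, 0, 0.0, 0])

```text
t: 12.65
ee_pos: [553.1, 174.9, 106.1]
tool_rot: [0.625, 0.781, 0.003, 0.001]
wrist_force: [-2.8, 2.3, 23.4]
width: 0.2
```

send_rows(rows=[255, 0, 0, 0.003, 0, 255, 0, 0, 0.003, 0, 255, 0, 0, 0.0, 0])

```text
t: 12.95
ee_pos: [556.7, 175.9, 103.9]
tool_rot: [0.625, 0.781, 0.007, 0.004]
wrist_force: [-2.4, 0.8, 37.7]
width: 0.1
```

Force is up to 38 N, so this is the end of travel. I'll lift straight off and look.

send_rows(rows=[255, 0, 0, 0, 0, 255, 0, 0, -0.01, 0, 255, 0, 0, -0.03, 0, 255, 0, 0, -0.045, 0, 255, 0, 0, -0.045, 0])

```text
t: 13.45
ee_pos: [549.2, 171.1, 225.4]
tool_rot: [0.625, 0.781, -0.004, -0.002]
wrist_force: [0.7, -0.3, 0.2]
width: -0.1
```

send_rows(rows=[255, 0, 0.03, -0.03, 0, 255, 0, 0.03, -0.02, 0, 255, 0, 0.03, 0, 0, 255, 0, 0, 0, 0, 255, 0, 0, 0, 0])

```text
t: 13.95
ee_pos: [637.8, 191.4, 273.5]
tool_rot: [0.625, 0.781, -0.003, -0.002]
wrist_force: [-0.1, 0.1, 0.2]
width: -0.0
```

```bash
python3 - <<'E'
from lv import *
st();c=cap('wrist','w9')
cv2.imwrite('pics/w9z.png',cv2.resize(c['image'][30:230,80:350,::-1],(800,593),interpolation=cv2.INTER_CUBIC))
s=cap('scene','s9');cv2.imwrite('pics/s9z.png',cv2.resize(s['image'][190:260,205:295,::-1],(771,600),interpolation=cv2.INTER_CUBIC))
for cc in (c,s):
  for a in(.7,.84,.9):
    e=np.radians(55)-a
    print(a,[proj(cc,w(20,75+d*np.cos(e)-10*np.sin(e),75+d*np.sin(e)+10*np.cos(e))).round(1) for d in (22,100)])
E
```

```text
jig [108.  140.9 273.5] F [-0.1  0.1  0.2]
0.7 [array([206.4,  94.9]), array([278.7,  94.4])]
0.84 [array([208.6,  94.9]), array([281.4,  94.6])]
0.9 [array([209.4,  94.9]), array([281.8,  94.8])]
0.7 [array([260.9, 223.5]), array([279.2, 231.6])]
0.84 [array([261.4, 224.4]), array([279.9, 235.1])]
0.9 [array([261.5, 224.7]), array([280.1, 236.4])]
```

View pics/w9z.png

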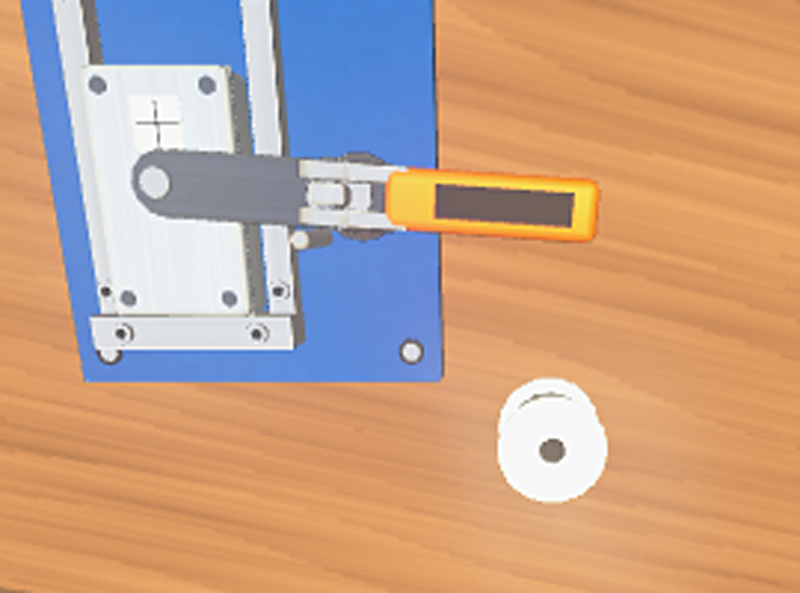

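View pics/s9z.png

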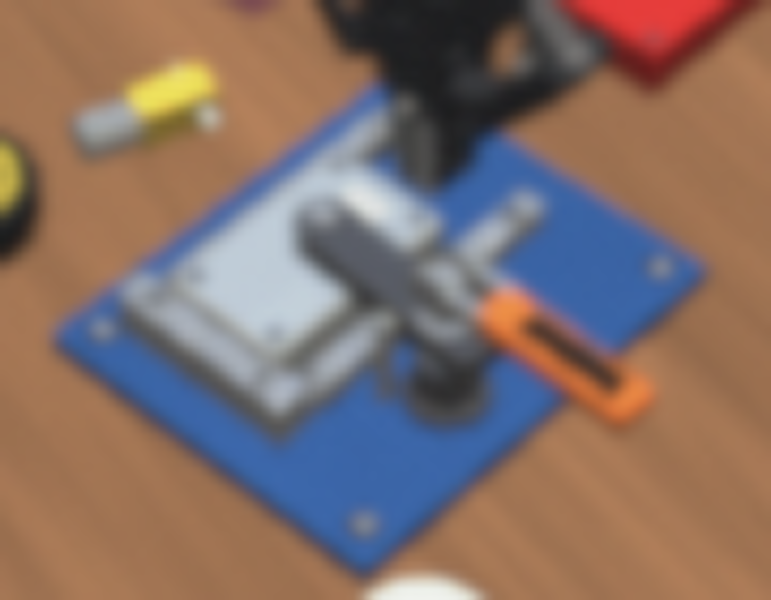

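```bash
python3 - <<'E'
from lv import *
c=load('w9')
Q=lambda u,v,z: jig(ray(c,80+u*.3375-.33,30+v*.3373-.33,z))
n=Q(153,182,61);l=Q(596,208,90);print('nose',n,'lever end',l,'pin',Q(299,240,60),'stop',Q(92,318,36),Q(292,317,36),'plate',Q(442,380,12),Q(86,381,12))
print('encl near',Q(83,66,42),Q(228,67,42),'far',Q(108,314,42),Q(253,315,42))
print('angle',np.arctan2(l[0]-n[0],l[1]-n[1]), np.arctan2(20-n[0],75-n[1]))
E
```

```text
nose [15.1  1.9 61. ] lever end [ 25.1 173.4  90. ] pin [37.1 57.2 60. ] stop [ 71.  -43.6  36. ] [70.7 45.4 36. ] plate [103.8 109.1  12. ] [104.2 -63.7  12. ]
encl near [-28.9 -27.8  42. ] [-28.4  29.9  42. ] far [ 68.5 -33.2  42. ] [69. 30. 42.]
angle 0.05824308989447761 0.0669313379018579
```

The lever is fully down: its end is at scene (279.3,236.7) against a predicted (280.1,236.4) for 0.9 rad. The enclosure is home. However, the strap now measures about 0.06 rad because the press dragged it sideways, which is too close to the 0.08 limit. I'll push the lever end sideways, toward jig -x, to bring it back to the stop.

```bash
python3 - <<'E'
from lv import *
st();rows_to(w(75,158,200),102.68);rows_to(w(75,158,90),102.68)
E
```

```text
jig [107.9 141.4 274.6] F [-0.9 -0.5 -0.2]
pos [637.5 191.9 274.6] head 102.68 F [-0.9 -0.5 -0.2] t 14.05 | shift tool m [ 0.0167 -0.0325  0.0748] yaw -0.0
pos [637.5 191.9 274.6] head 102.68 F [-0.9 -0.5 -0.2] t 14.05 | shift tool m [ 0.0168 -0.0319  0.1848] yaw -0.0
```

send_rows(rows=[255, 0.016, -0.032, 0.02, 0, 255, 0, 0, 0.045, 0, 255, 0, 0, 0.045, 0, 255, 0, 0, 0.045, 0, 255, 0, 0, 0.01, 0])

```text
t: 14.55
ee_pos: [599.5, 199.1, 105.9]
tool_rot: [0.625, 0.781, -0.006, -0.003]
wrist_force: [0.1, -1.1, -0.4]
width: 0.3
```

send_rows(rows=[255, 0, 0, 0.01, 0, 255, 0, -0.005, 0.005, 0, 255, 0, -0.007, 0, 0, 255, 0, 0, 0, 0])

```text
t: 14.95
ee_pos: [592.5, 198.8, 98.0]
tool_rot: [0.625, 0.781, 0.001, 0.0]
wrist_force: [0.4, 0.2, 0.1]
width: -0.2
```

```bash
python3 - <<'E'
from lv import *
st()
E
```

```text
jig [ 65.4 158.   98. ] F [0.4 0.2 0.1]
```

send_rows(rows=[255, 0, -0.003, 0.008, 0, 255, 0, -0.004, 0, 0, 255, 0, -0.004, 0, 0, 255, 0, -0.004, 0, 0, 255, 0, 0, 0, 0])

```text
t: 15.45
ee_pos: [577.6, 195.2, 88.4]
tool_rot: [0.625, 0.781, -0.0, -0.0]
wrist_force: [0.1, 0.6, -0.0]
width: 0.1
```

send_rows(rows=[255, 0, -0.003, 0, 0, 255, 0, -0.003, 0, 0, 255, 0, 0, 0, 0])

```text
t: 15.75
ee_pos: [574.0, 194.5, 88.9]
tool_rot: [0.625, 0.781, 0.002, 0.001]
wrist_force: [3.5, 0.9, -1.8]
width: -0.2
```

```bash
python3 - <<'E'
from lv import *
st()
E
```

```text
jig [ 46.5 157.8  88.9] F [ 3.5  0.9 -1.8]
```

Contact at jig x = 46.5. Now pressing on toward 42.

send_rows(rows=[255, 0, -0.002, 0, 0, 255, 0, -0.002, 0, 0, 255, 0, 0, 0, 0])

```text
t: 16.05
ee_pos: [570.4, 194.2, 89.0]
tool_rot: [0.625, 0.781, 0.003, 0.001]
wrist_force: [4.6, 2.1, -1.9]
width: 0.1
```

send_rows(rows=[255, 0, -0.002, 0, 0, 255, 0, -0.002, 0, 0, 255, 0, 0, 0, 0])

```text
t: 16.35
ee_pos: [567.9, 193.9, 89.3]
tool_rot: [0.625, 0.781, 0.004, 0.002]
wrist_force: [5.9, 2.2, -2.5]
width: -0.0
```

```bash
python3 - <<'E'
from lv import *
st()
E
```

```text
jig [ 40.4 158.6  89.3] F [ 5.9  2.2 -2.5]
```

send_rows(rows=[255, 0, -0.002, 0, 0, 255, 0, -0.002, 0, 0, 255, 0, 0, 0, 0])

```text
t: 16.65
ee_pos: [567.0, 193.7, 90.1]
tool_rot: [0.625, 0.781, 0.007, 0.004]
wrist_force: [10.4, 3.5, -2.6]
width: 0.1
```

```bash
python3 - <<'E'
from lv import *
st()
E
```

```text
jig [ 39.4 158.6  90.1] F [10.4  3.5 -2.6]
```

It stalled at 11 N, so the strap is back on its stop. Backing off to check.

send_rows(rows=[255, 0, 0, 0, 0, 255, 0, 0.01, 0, 0, 255, 0, 0.03, 0, 0, 255, 0, 0.03, -0.04, 0, 255, 0, 0.01, -0.045, 0])

```text
t: 17.15
ee_pos: [638.4, 208.1, 171.6]
tool_rot: [0.625, 0.781, -0.003, -0.002]
wrist_force: [0.6, 0.3, 0.3]
width: 0.1
```

send_rows(rows=[255, -0.015, 0, -0.045, 0, 255, 0, 0, -0.045, 0, 255, 0, 0, 0, 0, 255, 0, 0, 0, 0])

```text
t: 17.55
ee_pos: [641.2, 194.2, 264.1]
tool_rot: [0.625, 0.781, -0.0, -0.0]
wrist_force: [-0.9, 0.7, -1.3]
width: 0.2
```

```bash
python3 - <<'E'
from lv import *
st();c=cap('wrist','w10')
cv2.imwrite('pics/w10z.png',cv2.resize(c['image'][30:230,80:350,::-1],(800,593),interpolation=cv2.INTER_CUBIC))
s=cap('scene','s10');cv2.imwrite('pics/s10z.png',cv2.resize(s['image'][190:260,205:295,::-1],(771,600),interpolation=cv2.INTER_CUBIC))
E
```

```text
jig [111.9 142.8 264.1] F [-0.9  0.7 -1.3]
```

View pics/w10z.png

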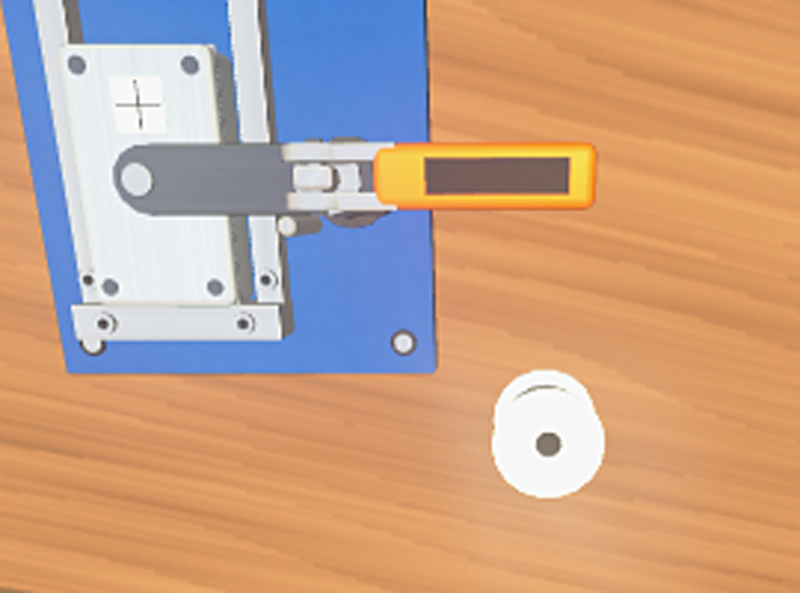

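View pics/s10z.png

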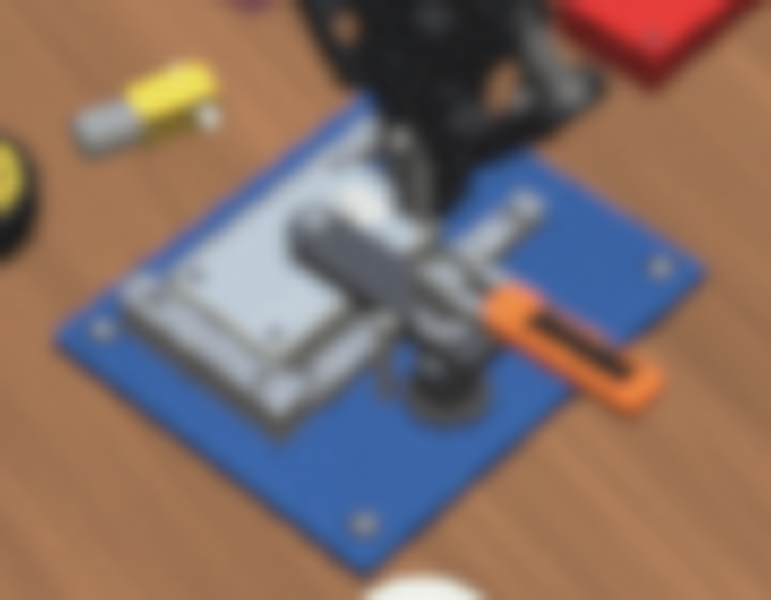

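```bash
python3 - <<'E'
from lv import *
c=load('w10');s=load('scene0')
Q=lambda u,v,z: jig(ray(c,80+u*.3375-.33,30+v*.3373-.33,z))
n=Q(136,180,61);print('nose',n,'ang',np.arctan2(20-n[0],75-n[1]),'lever',Q(595,176,90),Q(375,176,88))
print('encl far',Q(88,303,42),Q(238,304,42),'near',Q(60,44,42),Q(214,45,42),'stop',Q(75,307,36),Q(280,306,36))
s9,s10=load('s9'),load('s10')
for nm,q in(('s9',s9),('s10',s10)):
    h=cv2.cvtColor(q['image'],cv2.COLOR_RGB2HSV);m=cv2.inRange(h,(3,150,110),(18,255,255));m[:210]=0;m[250:]=0;m[:,:250]=0;m[:,292:]=0
    k=max(cv2.findContours(m,0,1)[0],key=cv2.contourArea);mo=cv2.moments(k);print(nm,mo['m10']/mo['m00'],mo['m01']/mo['m00'])
for sw in (0,.06):
 for a in(.7,.8,.84,.9):
    e=np.radians(55)-a;r=61*np.cos(e)-4*np.sin(e);z=79-4.4*a+61*np.sin(e)+4*np.cos(e)
    print(sw,a,proj(s10,w(20+r*np.sin(sw),75+r*np.cos(sw),z)).round(2))
E
```

```text
nose [20.1  1.9 61. ] ang -0.0013679882027396657 lever [ 19.6 173.8  90. ] [19.5 97.2 88. ]
encl far [ 68.2 -33.8  42. ] [68.7 29.5 42. ] near [-29.4 -28.2  42. ] [-29.   30.8  42. ] stop [ 70.6 -42.8  36. ] [70.2 45.5 36. ]
s9 271.49095607235137 232.7545219638243
s10 272.5 231.88164251207726
0 0.7 [270.16 228.73]
0 0.8 [270.48 230.28]
0 0.84 [270.56 230.88]
0 0.9 [270.65 231.75]
0.06 0.7 [269.43 229.32]
0.06 0.8 [269.73 230.89]
0.06 0.84 [269.81 231.5 ]
0.06 0.9 [269.89 232.38]
```

The strap is at 0.00 rad. The grip centroid matches a lever angle of 0.9 rad in both pictures, and the enclosure is against the stop. Handing in.

```bash
python3 - <<'E'
from h import *
print(arm.job_done())
E
```

```text
the job is handed in; nothing more can be done
None
```

The enclosure is home and clamped, and I handed the job in at about 17.6 s. With the fingers shut, I pushed the enclosure home until it stalled at the end stop with about 11 N. I then swung the strap to its stop pin with a finger back and pressed the cam lever down to the end of its travel at about 38 N.

- **One thing to mend:** that hard press dragged the strap back to about 0.06 rad, near the 0.08 limit. I pushed the lever end sideways with about 11 N to return it to the pin.
- **Last pictures:** the strap is at about 0.00 rad and the lever at about 0.9 rad. The enclosure's far edge measured 68 to 69 mm and the stop face 70 to 71 mm, within the camera's 2 mm error. The gripper is clear of everything and the spool, wheel and gearmotor look unmoved; I did not measure them or re-check the other four bystanders.
- **Disagreement:** the lever grip sat about 2 pixels to the side of its prediction in the scene camera. It agreed vertically, so I put this down to calibration.
- **Not measured:** I had no reading of the force between strap and enclosure. I infer it from the lever being fully down.

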